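Unload the inclined forming die and drop its bar

ROBOT

A 6-joint arm with a two-finger parallel gripper is mounted at the origin on a cart in front of the work surface, level with it; the furniture and walls round the work are solid. World frame = base frame: x ahead of the robot, y to its left, z up, the work surface at z = 0. Lengths are in mm, angles in rad, forces in N, time in s.
With the tool pointing down it reaches from about 350 to 975 mm from the base axis. Payload 7.1 kg.
Tool frame: the origin (TCP) lies on the front face of the gripper's body, between the roots of the fingers; the fingertips stand 80 mm ahead of it and the grasp point (between the pads) lies 61 mm ahead of it (env.tips_ahead is the distance from the TCP to the fingertips, in mm); z points along the fingers, y is the line along which they close (so a half turn about z gives the same grasp; the last joint's range is limited). The gripper opens to 88 mm and grips with 3 to 60 N. Pads are 20 mm wide; open, the fingers measure 115 mm over their backs; the gripper's body (75 mm by 178 mm) begins 61 mm behind the grasp point.
Start: joints at [1.087, 0.423, 1.63, -0, 1.089, -0.019], TCP at [280.12, 558.693, 302.675] pointing down, gripper open.
Joint ranges: [-3, 3], [-0.9, 2.11], [0.09, 2.58], [-1.31, 4.45], [0.11, 2.69], [-2.54, 2.54]. Speed limits (rad/s): [2.39, 2.39, 3.01, 3.14, 3.14, 3.14].

INTERFACE

Orientations are given as a unit quaternion [x, y, z, w].
In Python, from station import env, set_gripper, viewer, workorder gives the robot as it stands. Calls block until the motion is done:
- env.reach(position, orientation): joint-space move of the TCP to a pose.
- env.move_l(position, rot=None, rate=150, f_stop=None): straight line of the TCP; rot=None keeps the orientation; rate is the mean speed in mm/s. With f_stop (N) it stops when the force on the tool has changed by that much, and returns True; else False.
- env.move_joints(angles): joint-space move.
- set_gripper(opening): finger opening in mm; the grip force is fixed at half the most; returns when the fingers have stopped.
- env.hold(seconds).
- env.ik(position, orientation): joint angles nearest the present ones, or None.
- env.read_state(): the state.
- viewer.camera(name): name is "scene" or "top" or "wrist"; returns the picture (480x640x3 uint8, blue, green, red); there is no depth.
- viewer.camera_params(name): a dict with "fx", "fy", "cx", "cy" (pixels), "dist" ([k1, k2, p1, p2, k3] as OpenCV has them; the pictures are not rectified), "pose" (4x4, takes a point from camera to world coordinates); the wrist camera has in their place "tool_from_camera" (4x4, takes a point from camera to tool coordinates, whose origin is the TCP and whose axes are the flange's). Camera axes: x right, y up, looking along -z (the intrinsics and any distortion apply to the point x, -y, -z); pixel columns grow to the right and rows downward; lengths in mm; the calibration is good to about 2 mm. A picture is of the moment at which its call begins: read the wrist's pose just before it. camera_params takes no time and is no camera call.
A pose or a line that the arm cannot do raises env.IKError and nothing moves.
- workorder.sign_off(): hands the job in; it is judged then, once.
The state is a dict: "time_s": time; "qpos": joint angles; "dq": joint speeds; "tau": joint torques, N m; "tool_pos": TCP position; "orientation": TCP orientation; "force": force on the tool from outside, world axes, zero at the start; "wrist_torque": the same for the moment, N m; "width": finger opening in mm; "grip_force": force on a finger pad.
Only numpy, scipy, OpenCV 4.12 (cv2) and the standard library are available. Lean on these libraries where they do the work, as an engineer would, in place of code of your own. Each camera call takes 0.05 s, during which the arm holds its last target. There are 200 camera calls.

TASK

Lift the blue formed housing out of the inclined die and set it down in the black tray, open side up and flat on the tray floor, without dropping it. Then lift the die's red-tipped bar from where it lies out to the side, swing it over across the die and let it drop into the notch of its keeper. Leave the other things on the bench where they are.

Things in the scene. Friction and masses are not known exactly. Their poses are not given: they have to be found in the camera images.
- die_block: Aluminium die block 150 (its x) x 82 (y) x 40 mm, fixed to a stand. Its z axis leans 30 degrees from vertical, back over its low side (negative x, which faces roughly to the robot); x runs up the slope, y is level. Origin: centre of the cavity floor, 58 mm above the bench; the die face is at z = 26 mm. Cavity 114 (x) x 54 (y) mm, 26 mm deep, open at the face.
- die_face (a point): Point on the die's centre line at the height of its face (z = 26 mm in the frame of die_block, same axes). The two long walls of the die are cut away here for the fingers, from x = -25 to +25 mm, down to z = 3 mm and open out to the sides.
- die_stand: Dark steel stand under the die, fixed; foot plate 170 x 120 x 8 mm. Origin at its underside centre, z up, x level in the direction in which the die rises. The cavity floor's centre is 58 mm straight above the origin.
- keeper_notch (a point): Open-topped notch of the keeper, at x = 42, y = +34, z = 42 mm in the frame of die_block (same axes): the bar's middle line lies here when it is down. Keeper prongs and pivot lugs reach z = 52 mm.
- housing_center (a point): Centre (half-way up) of the loose blue formed housing: open-topped rectangular shell 110 (its x) x 50 (y) x 34 mm, 4 mm walls, 0.08 to 0.17 kg; z out of the open top. It starts on the cavity floor, its x along the die's x, 2 mm play each side, its rim 8 mm above the die face. It can be gripped across its 50 mm width, fingers in the cuts of the die.
- housing: The same blue housing; origin at the centre of its underside, 17 mm below housing_center, z out of the open top.
- tray: Shallow black tray fixed on the bench, 160 (its x) x 110 (its y) x 16 mm with 5 mm walls and a 5 mm floor; inside 150 x 100 mm. Origin at the centre of its underside. The housing lies in it lengthwise.
- bar_grip (a point): Centre of the red grip at the end of the drop bar: 14 mm wide along the die's x, 24 mm long, 14 mm thick, 82 mm from the pivot. At joint value a it is at x = 42, y = -34 + 82 cos(a), z = 42 + 82 sin(a) mm in the frame of die_block. Pinched across its width (fingers closing along the die's x) it can turn between the fingers.
- bar_pivot (a point): Pivot of the drop bar: its axis runs along the die's x direction through this point, at x = 42, y = -34, z = 42 mm in the frame of die_block.
- drop_bar (a joint): Angle of the drop bar (steel, 12 mm wide, 0.08 kg, light to turn, falls by its weight). 0 = across the die, down in the keeper's notch; 1.57 = standing square off the die face; 2.9 = lying out to the side of negative die y against its stop, where it starts.
- pen: Bystander: red and white marker pen, 17 x 135 x 16 mm, loose. Origin at its underside centre.
- tape: Bystander: green tape roll lying flat, 98 mm across, 19 mm high, loose. Origin at its underside centre.
- usb: Bystander: blue memory stick, 18 x 48 x 12 mm, loose. Origin at its underside centre.
Things that resemble listed ones, but are neither listed nor needed, are in the scene too. Several things have the shape of the housing; the one meant has the colours described above.

How it is judged:
By the outcome, as a careful person would: the job done as asked, in the order asked, and still so for the second after the job is handed in, with the robot touching nothing.
It also fails if it takes over 67 s, if anything falls off the work surface, if the arm or the gripper's body presses on something with over 40 N, if the wrist force passes 120 N, or if a joint passes its speed limit or range.

## Working session

There is one attempt and no reset: what is moved stays moved. The work goes in short steps, each a Python script; the robot and the scene stay as the last script left them, time stands still between calls to the robot, and variables do not carry over. Pictures are saved under pics/ and viewed, at most 13 in all, crops included, and the job is handed in when it is done.

```bash
ls; mkdir -p pics; python3 - <<'E'
from station import env, viewer
import cv2
for n in("scene","top"):
    cv2.imwrite(f"pics/{n}0.png",viewer.camera(n)); p=viewer.camera_params(n); print(n,p)
print(viewer.camera_params("wrist")); print(env.read_state())
E
```

```text
pics
scene {'fx': 446.7456654896155, 'fy': 446.7456654896155, 'cx': 318.8120893940528, 'cy': 243.4722190473293, 'dist': array([-0.10294705,  0.        ,  0.        ,  0.        ,  0.        ]), 'pose': array([[ 5.68294435e-01,  5.66988561e-01, -5.96293054e-01,
        -1.46302187e+01],
       [-8.22816678e-01,  3.94906413e-01, -4.08682809e-01,
        -1.28713095e+02],
       [ 3.76147331e-03,  7.22892036e-01,  6.90950762e-01,
         6.63482800e+02],
       [ 0.00000000e+00,  0.00000000e+00,  0.00000000e+00,
         1.00000000e+00]])}
top {'fx': 487.0272510993966, 'fy': 487.0272510993966, 'cx': 321.66335938720135, 'cy': 237.56073723316152, 'dist': array([0.00970218, 0.        , 0.        , 0.        , 0.        ]), 'pose': array([[-1.23167193e-02,  9.81165993e-01, -1.92773424e-01,
         2.96894134e+02],
       [-9.99920823e-01, -1.25826673e-02, -1.55317566e-04,
         1.96393966e+02],
       [-2.57799617e-03,  1.92756248e-01,  9.81243284e-01,
         1.18542589e+03],
       [ 0.00000000e+00,  0.00000000e+00,  0.00000000e+00,
         1.00000000e+00]])}
{'fx': 374.80102651775
[... 531 characters left out ...]
 0.1, 'qpos': array([ 1.08698705e+00,  4.23770022e-01,  1.63057377e+00,  8.31076693e-06,
        1.08859674e+00, -1.89969670e-02]), 'dq': array([ 1.73778430e-04, -2.81601446e-03, -5.62432658e-05,  4.32255943e-04,
       -1.06551641e-03, -1.99010920e-03]), 'tau': array([ 4.56222133e-04, -5.45613062e+01, -2.74323124e+01,  6.45514391e-02,
        1.87526661e-02, -2.93525750e-05]), 'tool_pos': array([279.95911313, 558.37290755, 301.99149899]), 'orientation': array([ 2.30321479e-01,  9.73114362e-01, -6.51835185e-04, -1.71215156e-04]), 'force': array([-0.31140545,  0.66489416,  1.11816762]), 'wrist_torque': array([0.01109075, 0.02845468, 0.03401606]), 'grip_force': 0.0, 'width': 87.76154407348318}
```

View pics/scene0.png

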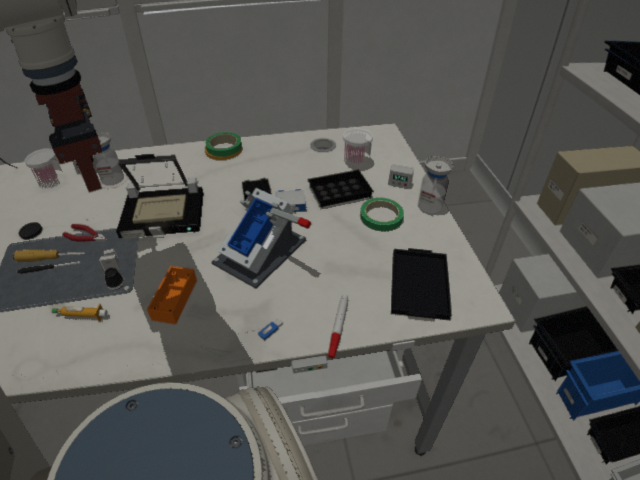

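View pics/top0.png

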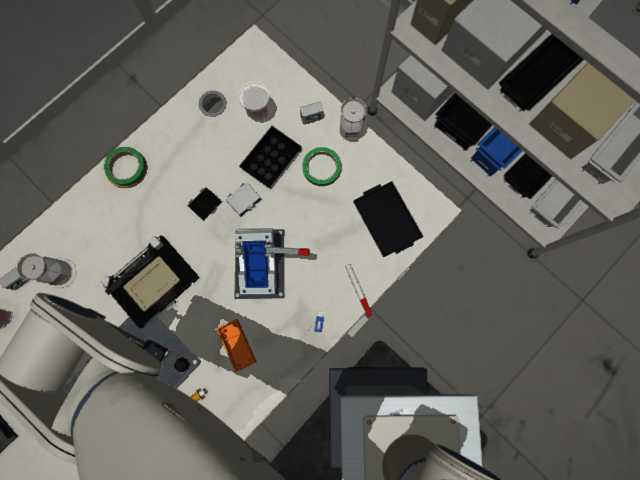

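The housing meant is the blue one in the die, at top (256,265) and scene (255,228). The orange one at top (236,345) and scene (172,295) has the same shape in the wrong colour. The plain black tray is at top (388,218). The black thing at (270,157) has pockets, so it isn't the tray. I'll confirm in one enlarged crop.

```bash
python3 - <<'E'
import cv2,numpy as np
t=cv2.imread("pics/top0.png");s=cv2.imread("pics/scene0.png")
a=cv2.resize(t[220:310,220:320],None,fx=4,fy=4,interpolation=cv2.INTER_CUBIC)
b=cv2.resize(s[180:290,205:325],None,fx=3.3,fy=3.3,interpolation=cv2.INTER_CUBIC)
o=np.zeros((600,800,3),np.uint8);o[:360,:400]=a;o[:b.shape[0],402:402+b.shape[1]]=b
d=cv2.resize(t[172:264,340:436],None,fx=2.5,fy=2.5);o[365:365+d.shape[0],:240]=d
cv2.imwrite("pics/c1.png",o)
for n,im in(("top",t),("scene",s)):
    h=cv2.cvtColor(im,cv2.COLOR_BGR2HSV)
    m=cv2.inRange(h,(105,120,40),(125,255,255));c=[x for x in cv2.findContours(m,0,2)[0] if cv2.contourArea(x)>60]
    for x in c: print(n,'blue',cv2.contourArea(x),cv2.minAreaRect(x),cv2.approxPolyDP(x,3,True)[:,0].tolist())
    m=cv2.inRange(h,(0,150,90),(6,255,255))|cv2.inRange(h,(172,150,90),(180,255,255))
    for x in cv2.findContours(m,0,2)[0]:
        if cv2.contourArea(x)>15: print(n,'red',cv2.contourArea(x),cv2.minAreaRect(x))
    m=cv2.inRange(h,(0,0,0),(180,255,50))
    for x in cv2.findContours(m,0,2)[0]:
        r=cv2.boundingRect(x)
        if cv2.contourArea(x)>1000 and r[0]>340: print(n,'black',cv2.contourArea(x),cv2.minAreaRect(x),cv2.approxPolyDP(x,3,True)[:,0].tolist())
E
```

```text
top blue 78.5 ((318.68914794921875, 323.8648681640625), (6.575959205627441, 14.631509780883789), 9.462322235107422) [[317, 317], [315, 330], [320, 331], [322, 317]]
top blue 975.5 ((255.22415161132812, 264.1896667480469), (46.58851623535156, 23.16969108581543), 85.2363510131836) [[243, 242], [246, 287], [266, 286], [265, 242]]
top blue 1266.0 ((494.25006103515625, 152.25003051757812), (36.06244659423828, 41.01219177246094), 45.0) [[495, 127], [478, 143], [480, 147], [472, 157], [490, 175], [521, 151]]
top red 68.5 ((365.825439453125, 307.28106689453125), (18.538461685180664, 4.846154689788818), 67.38013458251953)
top red 46.0 ((303.5, 252.0), (6.0, 9.0), 90.0)
top black 1407.5 ((404.2420349121094, 454.8862609863281), (33.74043273925781, 59.61393356323242), 53.530765533447266) [[434, 445], [416, 435], [396, 440], [384, 456], [385, 479], [400, 479], [410, 466], [423, 462]]
top black 2786.5 ((387.6051025390625, 218.44265747070312), (69.03451538085938, 44.05439758300781), 61.38954162597656) [[391, 182], [364, 192], [354, 201], [384, 256], [422, 236]]
top black 1142.5 ((526.657958984375, 
[... 1659 characters left out ...]
2841797), 20.2248592376709) [[467, 338], [455, 339], [426, 412], [417, 395], [423, 413], [415, 439], [415, 451], [420, 455], [425, 451], [418, 450]]
scene black 3571.0 ((569.5440673828125, 337.4097595214844), (65.26651000976562, 75.93592071533203), 63.886085510253906) [[586, 306], [534, 319], [537, 324], [533, 326], [530, 343], [555, 380], [567, 375], [566, 369], [573, 370], [571, 359], [618, 350]]
scene black 3584.0 ((421.5656433105469, 283.6630859375), (59.140865325927734, 68.88465118408203), 2.045408248901367) [[395, 249], [391, 312], [449, 319], [445, 254]]
scene black 1333.0 ((621.5, 67.0), (54.0, 35.0), 90.0) [[604, 41], [609, 46], [605, 49], [608, 54], [604, 70], [639, 94], [639, 42]]
```

View pics/c1.png

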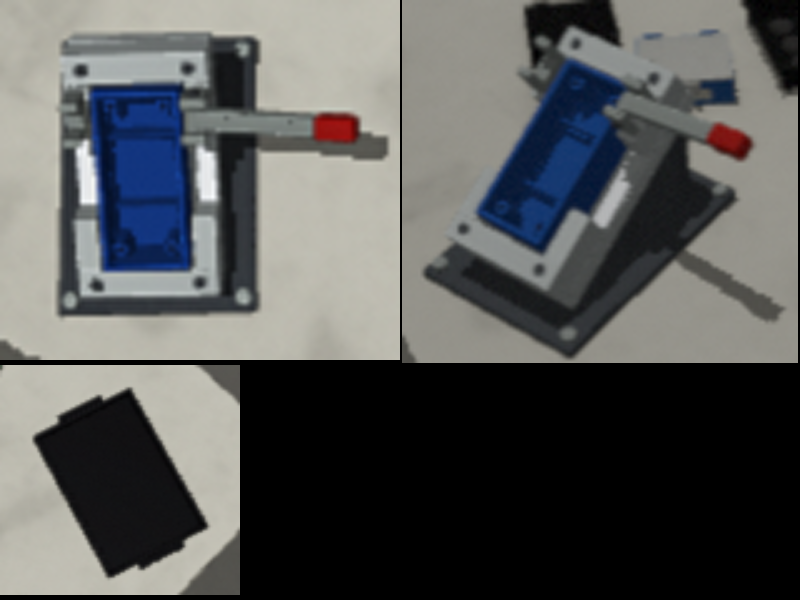

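The crop confirms it: the blue housing sits in the die, the bar lies to the right with its red grip at top (303.5,252), and the plain tray has lips at its short ends. Next I'll fit the poses from the corner pixels of both views.

```bash
cat > h.py <<'E'
import numpy as np,cv2
from scipy.optimize import least_squares
from scipy.spatial.transform import Rotation as R
from station import env,set_gripper,viewer,workorder
def K(p): return np.array([[p['fx'],0,p['cx']],[0,p['fy'],p['cy']],[0,0,1]])
def campose(n):
    p=viewer.camera_params(n)
    if n!='wrist': return p,p['pose']
    s=env.read_state();T=np.eye(4);T[:3,:3]=R.from_quat(s['orientation']).as_matrix();T[:3,3]=s['tool_pos']
    return p,T@p['tool_from_camera']
def proj(pc,P):
    p,T=pc;c=(np.atleast_2d(P)-T[:3,3])@T[:3,:3]*[1,-1,-1]
    return cv2.projectPoints(c,np.zeros(3),np.zeros(3),K(p),p['dist'])[0][:,0]
def ray(pc,uv,z):
    p,T=pc;u=cv2.undistortPoints(np.array([[uv]],float),K(p),p['dist'])[0,0]
    d=T[:3,:3]@[u[0],-u[1],-1];return T[:3,3]+d*(z-T[2,3])/d[2]
def dieR(yaw): return R.from_euler('z',yaw).as_matrix()@R.from_euler('y',-np.pi/6).as_matrix()
def die(v,P): return np.array([v[0],v[1],58])+np.atleast_2d(P)@dieR(v[2]).T
def planar(v,P): return np.array([v[0],v[1],0])+np.atleast_2d(P)@R.from_euler('z',v[2]).as_matrix().T
def fit(f,obs,v0):
    r=least_squares(lambda v:np.concatenate([(proj(pc,f(v,P))-uv).ravel() for pc,P,uv in obs]),v0,x_scale=[100,100,1])
    return r.x,np.round(r.fun,1).reshape(-1,2).tolist()
E
python3 - <<'E'
from h import *
T=campose('top');S=campose('scene')
print('ray die',ray(T,(256,265),70),'tray',ray(T,(388,219),16))
ft=[[85,-60,8],[-85,-60,8],[-85,60,8]];v0=[500,270,0]
ft2=[[-85,60,8],[-85,-60,8],[85,-60,8]]
ot=(T,ft,np.array([[284.2,229.5],[284.5,298.2],[234.5,298.5]]));os=(S,ft2,np.array([[212,261.8],[256.5,287.6],[305.6,237.6]]))
for o in([ot],[os],[ot,os]): print('stand',*fit(planar,o,v0))
rim=[[55,25,34],[55,-25,34],[-55,-25,34],[-55,25,34]]
rt=(T,rim,np.array([[243,242],[265.5,241.5],[267.5,287],[246.7,287.5]]))
rs=(S,[rim[0],rim[3],rim[2]],np.array([[256,198],[228,244],[246,255.5]]))
g=[[42,-34+82*np.cos(2.9),42+82*np.sin(2.9)]]
gt=(T,g,np.array([[303.8,251.8]]));gs=(S,g,np.array([[303,222]]))
for o in([rt],[rs],[rt,rs],[rt,rs,gt,gs]): print('die',*fit(die,o,v0))
tc=[[-80,55,16],[80,55,16],[80,-55,16],[-80,-55,16]]
t2=np.array([[384,256.8],[354,200.8],[392,182],[422.4,236]])
ts=np.array([[391,312],[395,249],[445,254],[449,319]])
v1=[*ray(T,(388,219),16)[:2],0.5]
for o in([(T,tc,t2)],[(S,tc,ts)],[(T,tc,t2),(S,tc,ts)]): print('tray',*fit(planar,o,v1))
E
```

```text
ray die [453.41416839 348.95997541  70.        ] tray [571.1482597   32.55528005  16.        ]
stand [4.65700479e+02 3.48236180e+02 4.52556825e-04] [[0.3, -0.4], [-0.2, 0.0], [-0.1, 0.4]]
stand [4.65593862e+02 3.49832790e+02 1.95695038e-02] [[-1.0, 0.5], [0.0, -0.4], [1.0, -0.3]]
stand [4.65571240e+02 3.49005687e+02 9.64647144e-03] [[-0.4, -0.6], [-0.2, -0.2], [-0.1, 0.7], [-0.8, 0.3], [-0.2, -0.2], [1.4, 0.2]]
die [4.68303073e+02 3.47339798e+02 4.83894612e-03] [[0.0, 0.2], [-0.1, 0.3], [0.5, -0.2], [-0.4, -0.4]]
die [ 4.65603547e+02  3.48104378e+02 -5.56122474e-03] [[0.5, -0.3], [-0.8, 0.6], [0.3, -0.4]]
die [ 4.67094676e+02  3.47916924e+02 -1.48390895e-04] [[-0.2, 0.7], [-0.3, 0.9], [0.1, 0.4], [-0.8, 0.1], [0.9, -0.6], [-0.1, 0.3], [1.1, -0.8]]
die [4.67055506e+02 3.48995059e+02 6.85229155e-04] [[-0.6, 0.7], [-0.8, 0.9], [-0.4, 0.4], [-1.2, 0.2], [0.5, -0.8], [-0.5, 0.2], [0.7, -1.0], [0.3, -0.1], [2.2, 1.5]]
tray [5.72369991e+02 3.25416679e+01 4.61671177e-01] [[-0.1, 0.4], [-0.9, -0.3], [-0.0, -1.0], [1.1, 0.8]]
tray [5.68204283e+02 3.25575060e+01 4.50566458e-01] [[-1.1, -1.3], [-1.9, 0.9], [1.4, 1.8], [1.6, -1.1]]
tray [5.70304037e+02 3.27416230e+01 4.54786906e-01] [[-0.4, 1.2], [-0.9, 0.3], [0.2, -0.1], [0.9, 1.9], [-0.5, -1.9], [-1.7, 0.4], [1.5, 1.0], [2.1, -2.0]]
```

```bash
cat >> h.py <<'E'
V=[466.5,348.5,0.004]; TR=[570.8,32.6,0.457]
def Q(y,z):
    y=np.array(y,float);z=np.array(z,float);return R.from_matrix(np.c_[np.cross(y,z),y,z]).as_quat()
def dieQ(axis,sgn): # tool z = -die z, tool y = sgn*die axis
    D=dieR(V[2]);return Q(sgn*D[:,axis],-D[:,2])
def downQ(yaw): return Q([np.cos(yaw),np.sin(yaw),0],[0,0,-1])
def barP(a,r=85,back=68): return die(V,[42,-34+r*np.cos(a),42+r*np.sin(a)+back])[0]
E
python3 - <<'E'
from h import *
f=lambda q:None if q is None else np.round(q,2).tolist()
for s in(1,-1):
    q=dieQ(1,s);print('house',s,[f(env.ik(die(V,[0,0,z])[0],q)) for z in(87,220)])
    q=dieQ(0,s);print('bar',s,[f(env.ik(p,q)) for p in(barP(2.9,back=130),barP(2.9),barP(1.57),barP(.3),barP(.3,back=130))])
    q=downQ(TR[2]+s*np.pi/2);print('tray',s,[f(env.ik([TR[0],TR[1],z],q)) for z in(92,220)])
E
```

```text
house 1 [[0.82, 0.55, 2.08, -1.24, 0.4, 0.38], [0.94, 0.27, 2.12, -0.82, 0.58, 0.03]]
bar 1 [[0.64, 0.21, 2.23, -0.86, 0.4, 1.38], [0.59, 0.36, 2.21, -1.15, 0.31, 1.66], [0.8, 0.28, 2.11, -0.82, 0.51, 1.47], [0.87, 0.47, 1.97, -0.88, 0.51, 1.61], [0.91, 0.35, 1.99, -0.77, 0.61, 1.51]]
tray 1 [[0.04, 0.66, 1.84, -0.0, 0.64, -1.99], [0.04, 0.45, 1.81, -0.0, 0.88, -1.99]]
house -1 [None, None]
bar -1 [[0.64, 0.21, 2.23, -0.86, 0.4, -1.76], [0.59, 0.36, 2.21, -1.15, 0.31, -1.48], [0.8, 0.28, 2.11, -0.82, 0.51, -1.67], [0.87, 0.47, 1.97, -0.88, 0.51, -1.54], [0.91, 0.35, 1.99, -0.77, 0.61, -1.63]]
tray -1 [[0.04, 0.66, 1.84, -0.0, 0.64, 1.15], [0.04, 0.45, 1.81, -0.0, 0.88, 1.15]]
```

```bash
python3 - <<'E'
from h import *
q=dieQ(1,1)
env.reach(die(V,[0,0,200])[0],q); set_gripper(88)
pc=campose('wrist');im=viewer.camera('wrist')
for P,c in(([[55,25,34],[55,-25,34],[-55,-25,34],[-55,25,34]],(0,255,255)),([[75,41,26],[75,-41,26],[-75,-41,26],[-75,41,26]],(0,255,0)),([[42,-34+82*np.cos(2.9),42+82*np.sin(2.9)]],(255,255,0))):
    for u in proj(pc,die(V,P)): print(u); cv2.circle(im,tuple(int(round(x)) for x in u),3,c,1)
cv2.imwrite('pics/w1.png',im);print(env.read_state()['time_s'])
E
```

```text
[354.75350809 316.18456162]
[286.08799225 316.2261774 ]
[281.95006022 162.3718014 ]
[358.86395778 162.36714867]
[374.10503486 335.05614219]
[266.7080762  335.12834209]
[258.0053778  130.63409434]
[382.76382854 130.64053479]
[145.73519349 317.54475915]
1.35
```

View pics/w1.png

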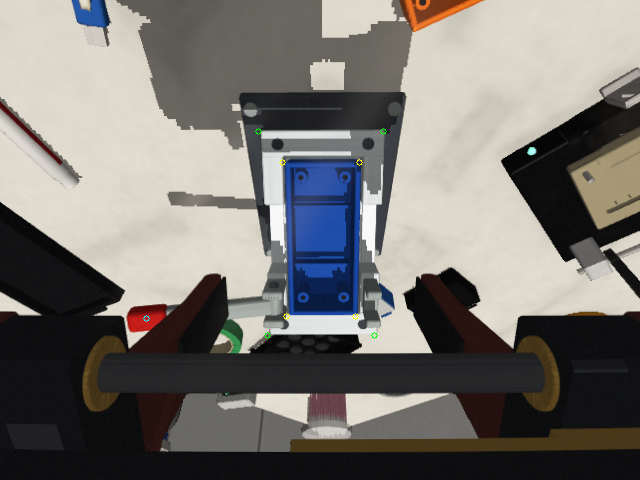

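The wrist view shows the predicted corners on the blue rim (285–360, 161–316) within about 2 px, and the red grip at (146,318) on its predicted spot. I'll shift y by 1 mm and grasp.

```bash
sed -i 's/348.5,0.004/349.5,0.004/' h.py; python3 - <<'E'
from h import *
def st(m):
    s=env.read_state();print(m,round(s['time_s'],2),'w',round(s['width'],1),'g',round(s['grip_force'],1),'F',s['force'].round(1),s['tool_pos'].round(1))
env.move_l(die(V,[0,0,110])[0],dieQ(1,1),rate=150)
print(env.move_l(die(V,[0,0,87])[0],rate=50,f_stop=12));st('down')
set_gripper(40);st('closed')
print(env.move_l(die(V,[0,0,120])[0],rate=40,f_stop=25));st('up')
env.move_l(die(V,[0,0,190])[0],rate=120);st('up2')
pc=campose('wrist');cv2.imwrite('pics/w2.png',viewer.camera('wrist'))
E
```

```text
False
down 2.71 w 87.9 g 0.0 F [-0.4  0.2  0. ] [422.9 349.3 133.4]
closed 3.38 w 49.8 g 30.0 F [-0.2 -0.1  1.1] [423.  349.4 133.4]
False
up 4.36 w 49.9 g 30.0 F [ 0.5  0.4 -0.6] [406.5 349.2 161.9]
up2 5.09 w 49.9 g 30.0 F [-0.1  0.6 -1.3] [371.5 349.  222.2]
```

View pics/w2.png

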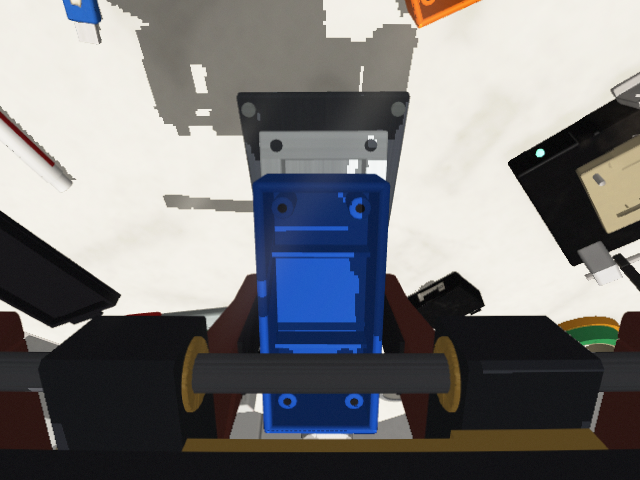

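The housing is held, its rim showing at about (255–388, 180–432). I'll check its pitch in the grip numerically, then carry it over the tray.

```bash
python3 - <<'E'
from h import *
pc=campose('wrist');tool=lambda P:env.read_state()['tool_pos']+np.array(P)@R.from_quat(env.read_state()['orientation']).as_matrix().T
s=env.read_state();Rm=R.from_quat(s['orientation']).as_matrix()
print('pred rim',[proj(pc,s['tool_pos']+Rm@np.array(p))[0].round(0).tolist() for p in([55,25,53],[55,-25,53],[-55,25,53],[-55,-25,53],[55,25,87],[55,-25,87])])
qd=downQ(TR[2]-np.pi/2)
p=s['tool_pos'];env.move_l([p[0]+20,p[1]-30,260],dieQ(1,1),rate=200)
env.reach([TR[0],TR[1],200],qd)
s=env.read_state();print(s['time_s'],s['width'],s['grip_force'],s['tool_pos'],s['force'])
cv2.imwrite('pics/w3.png',viewer.camera('wrist'))
# tray corners predicted
pc=campose('wrist');print('tray',proj(pc,planar(TR,[[-80,55,16],[80,55,16],[80,-55,16],[-80,-55,16]])).round(0).tolist())
E
```

```text
pred rim [[393.0, 186.0], [254.0, 185.0], [380.0, 437.0], [266.0, 437.0], [379.0, 176.0], [267.0, 176.0]]
6.8 50.010313340431246 29.997189939022064 [570.15936161  33.49841694 199.28332376] [-0.27795638 -0.24746331  0.12687431]
tray [[251.0, 335.0], [240.0, 124.0], [402.0, 124.0], [390.0, 336.0]]
```

View pics/w3.png

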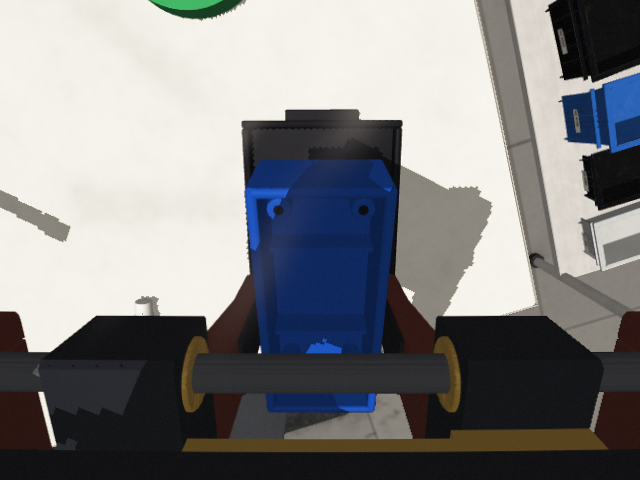

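The tray edges match the prediction: top edge from (243,122) to (402,122). The housing has pitched in the pads, with its far rim at row 411 instead of 437. I'll fit the pitch and compensate with the tool.

```bash
python3 - <<'E'
from h import *
pc=campose('wrist');s=env.read_state();Rm=R.from_quat(s['orientation']).as_matrix()
c=np.array([0,0,63])
P=np.array([[55,25,53],[55,-25,53],[-55,25,53],[-55,-25,53],[55,25,87],[55,-25,87]],float)
o=np.array([[395,189],[246,189],[375,411],[267,411],[383,161],[250,161]])
def pr(v): return proj(pc,s['tool_pos']+(c+[v[1],0,v[2]]+R.from_euler('y',v[0]).apply(P-c))@Rm.T)
for fix in(0,1):
    r=least_squares(lambda v:np.r_[(pr(v)-o).ravel(),0.3*np.array(v[1:])*fix],[0.,0,0],x_scale=[.1,10,10]);print(r.x,r.fun[:12].reshape(-1,2).round(1).tolist())
E
```

```text
[ 0.22859485  3.77065447 -0.4281568 ] [[-1.5, 0.8], [-5.6, 0.7], [-3.7, 0.4], [-2.5, 0.4], [-3.9, -1.3], [6.1, -1.3]]
[ 0.22838114  3.75326571 -0.39325843] [[-1.6, 0.8], [-5.6, 0.7], [-3.7, 0.4], [-2.5, 0.4], [-3.9, -1.2], [6.2, -1.3]]
```

```bash
python3 - <<'E'
from h import *
a=.2286
q=R.from_quat(downQ(TR[2]-np.pi/2))*R.from_euler('y',-a)
c=np.array([0,0,63]);b=c+[3.8,0,-.4]+R.from_euler('y',a).apply([0,0,87]-c)
tcp=lambda z:np.array([TR[0],TR[1],z])-q.apply(b)
env.move_l(tcp(75),q.as_quat(),rate=60)
s=env.read_state();print(s['time_s'],s['width'],s['tool_pos'],tcp(75))
cv2.imwrite('pics/w4.png',viewer.camera('wrist'))
pc=campose('wrist');np.save('tcp.npy',np.r_[tcp(0),q.as_quat()])
H=[[x,y,z] for x,y,z in((55,25,34),(55,-25,34),(-55,25,34),(-55,-25,34),(55,25,0),(55,-25,0))]
Rw=q*R.from_euler('y',a)
print(proj(pc,np.array([TR[0],TR[1],75])+Rw.apply(np.array(H)*[1,1,-1])).round(0).tolist())
E
```

```text
7.675 50.16449596489733 [580.08046084  37.49283969 161.05143268] [580.20894761  37.22654791 160.83257038]
[[394.0, 189.0], [241.0, 189.0], [371.0, 411.0], [265.0, 411.0], [379.0, 159.0], [256.0, 159.0]]
```

View pics/w4.png

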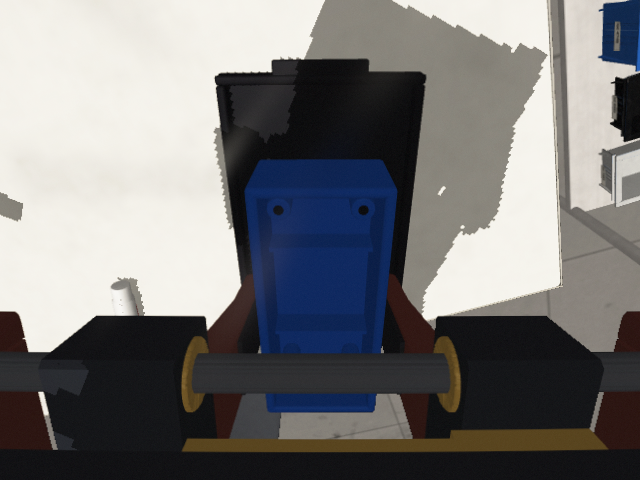

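The rim rows (189 and 411) haven't changed in the tool view, so the housing is now level and the grip is holding. Next I'll lower it.

```bash
python3 - <<'E'
from h import *
d=np.load('tcp.npy');t=lambda z:d[:3]+[0,0,z]
def st(m):
    s=env.read_state();print(m,round(s['time_s'],2),'w',round(s['width'],1),'F',s['force'].round(1),'bottom z est',round(s['tool_pos'][2]-d[2],2))
env.move_l(t(14),rate=80);env.hold(.3);st('a')
print(env.move_l(t(1),rate=12,f_stop=4));env.hold(.2);st('touch')
s=env.read_state()
print(env.move_l(t(s['tool_pos'][2]-d[2]-3),rate=10,f_stop=9));env.hold(.2);st('press')
cv2.imwrite('pics/w5.png',viewer.camera('wrist'));cv2.imwrite('pics/s5.png',viewer.camera('scene'))
E
```

```text
a 8.94 w 50.0 F [-0.7  0.2 -1.5] bottom z est 14.43
True
touch 10.0 w 49.8 F [-0.4  0.2  5.4] bottom z est 2.81
True
press 10.41 w 49.9 F [-0.2  0.6  5.3] bottom z est 2.76
```

```bash
python3 - <<'E'
from h import *
def st(m):
    s=env.read_state();print(m,round(s['time_s'],2),'w',round(s['width'],1),'F',s['force'].round(1),s['tool_pos'].round(1))
set_gripper(58);env.hold(.3);st('open')
s=env.read_state();zt=R.from_quat(s['orientation']).apply([0,0,1])
env.move_l(s['tool_pos']-40*zt,rate=50);env.move_l(s['tool_pos']-150*zt,rate=150);st('up')
pc=campose('wrist');im=viewer.camera('wrist');cv2.imwrite('pics/w6.png',im)
b=cv2.inRange(cv2.cvtColor(im,cv2.COLOR_BGR2HSV),(105,120,40),(125,255,255))
cv2.imwrite('pics/s6.png',viewer.camera('scene'))
E
```

```text
open 11.18 w 58.3 F [ 1.2 -0.  -0.6] [579.8  37.2  88.1]
up 13.02 w 58.1 F [ 0.   0.1 -0.1] [609.9  52.2 233.2]
```

View pics/w6.png

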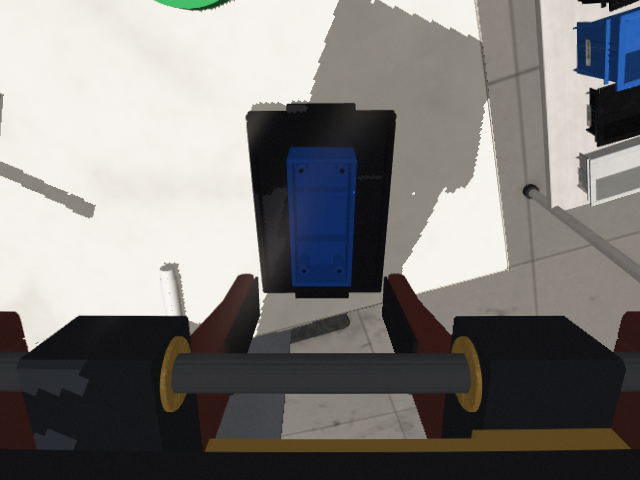

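The housing lies inside the tray, with its rim at about (288–356, 160–287). I'll check that it is flat by casting the rim corners onto z = 39 in both the wrist and scene views.

```bash
python3 - <<'E'
from h import *
im=cv2.imread('pics/w6.png');sc=cv2.imread('pics/s6.png')
a=cv2.resize(im[95:305,235:405],None,fx=2.8,fy=2.8,interpolation=cv2.INTER_CUBIC)
b=cv2.resize(sc[240:325,380:460],None,fx=4,fy=4,interpolation=cv2.INTER_CUBIC)
o=np.zeros((600,800,3),np.uint8);o[:588,:476]=a;o[:340,478:798]=b
cv2.imwrite('pics/c6.png',cv2.convertScaleAbs(o,alpha=1.8))
W=campose('wrist')
for uv in((288,160),(356,160),(352,287),(293,287)):
    p=ray(W,uv,39);print(uv,((p-[TR[0],TR[1],0])@R.from_euler('z',TR[2]).as_matrix()).round(1))
for uv in((247,113),(396,113),(382,291),(263,291)):
    p=ray(W,uv,16);print('tray',uv,((p-[TR[0],TR[1],0])@R.from_euler('z',TR[2]).as_matrix()).round(1))
E
```

```text
(288, 160) [55.2 22.2 39. ]
(356, 160) [ 55.3 -25.5  39. ]
(352, 287) [-53.7 -27.1  39. ]
(293, 287) [-53.8  22.4  39. ]
tray (247, 113) [83.  52.4 16. ]
tray (396, 113) [ 83.1 -55.   16. ]
tray (382, 291) [-74.9 -57.3  16. ]
tray (263, 291) [-75.   52.3  16. ]
```

View pics/c6.png

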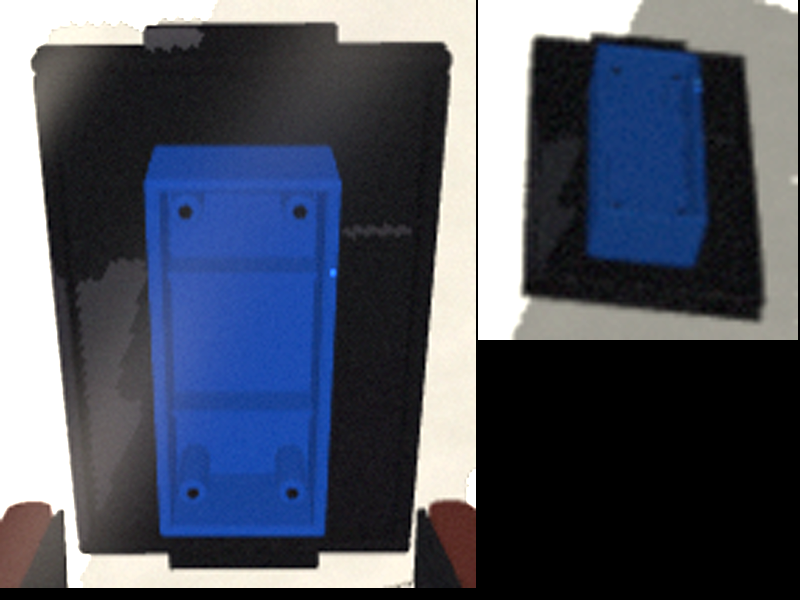

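The cast rim measures 109 x 49 mm and is centred in the tray, so the housing is flat with its open side up. Now the bar: hover over the grip and look.

```bash
python3 - <<'E'
from h import *
q=dieQ(0,1)
p=env.read_state()['tool_pos'];env.move_l([p[0]-60,p[1]+40,300],rate=250)
env.reach(barP(2.9,back=150),q);set_gripper(50)
W=campose('wrist');im=viewer.camera('wrist')
g=proj(W,die(V,[42,-34+82*np.cos(2.9),42+82*np.sin(2.9)]))[0]
cv2.circle(im,tuple(int(x) for x in g),4,(0,255,0),1);cv2.imwrite('pics/w7.png',im)
h=cv2.cvtColor(im,cv2.COLOR_BGR2HSV);m=cv2.inRange(h,(0,150,90),(6,255,255))|cv2.inRange(h,(172,150,90),(180,255,255))
print(g,[(cv2.contourArea(c),cv2.minAreaRect(c)) for c in cv2.findContours(m,0,2)[0] if cv2.contourArea(c)>40],env.read_state()['time_s'])
E
```

```text
[319.10796361 245.05549055] [(646.5, ((319.0, 244.5), (35.0, 20.0), 90.0))] 14.9
```

View pics/w7.png

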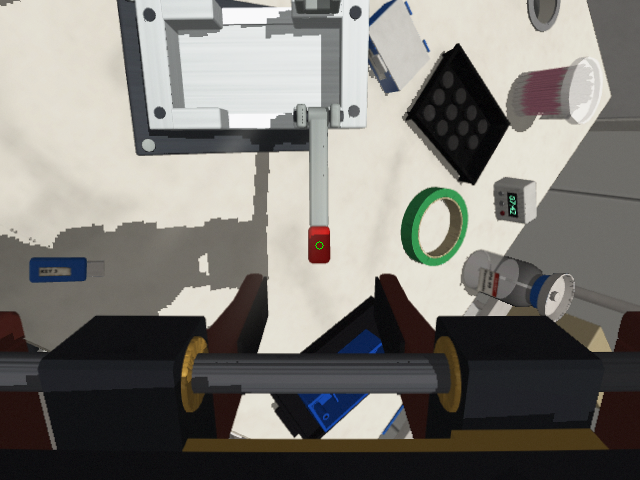

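The red grip is at (319,244.5) and was predicted at (319,245). I'll pinch it and swing.

```bash
python3 - <<'E'
from h import *
def st(m):
    s=env.read_state();print(m,round(s['time_s'],2),'w',round(s['width'],1),'g',round(s['grip_force'],1),'F',s['force'].round(1))
q=dieQ(0,1)
print(env.move_l(barP(2.9,back=68),q,rate=80,f_stop=12));st('at')
set_gripper(8);st('closed')
for a in np.linspace(2.9,.32,13)[1:]:
    if env.move_l(barP(a),rate=70,f_stop=30): st('STOP %.2f'%a);break
    s=env.read_state();print(round(a,2),round(s['width'],1),s['force'].round(1))
st('end')
W=campose('wrist');im=viewer.camera('wrist');cv2.imwrite('pics/w8.png',im)
h=cv2.cvtColor(im,cv2.COLOR_BGR2HSV);m=cv2.inRange(h,(0,150,90),(6,255,255))|cv2.inRange(h,(172,150,90),(180,255,255))
print([(cv2.contourArea(c),cv2.minAreaRect(c)) for c in cv2.findContours(m,0,2)[0] if cv2.contourArea(c)>40])
E
```

```text
False
at 16.07 w 50.2 g 0.0 F [0.7 0.4 0.1]
closed 16.73 w 13.9 g 30.0 F [-0.9  0.3  0.1]
2.68 13.7 [-2.3  0.8 -3.1]
2.47 13.9 [-2.9  1.1 -2.1]
2.26 13.6 [-4.2 -0.6 -2.6]
2.04 13.9 [-4.9 -2.4 -2.7]
1.82 13.5 [-6.  -2.6 -2.6]
1.61 13.4 [-7.7 -2.8  0.1]
1.4 13.5 [-10.1  -1.5   1.2]
1.18 13.6 [-12.4   0.2   2. ]
0.96 13.6 [-13.7   3.    2.7]
0.75 13.2 [-14.5   6.3   1.5]
0.54 13.7 [-14.5   7.2  -1. ]
0.32 13.8 [-13.5   8.8  -1.7]
end 21.62 w 13.8 g 30.0 F [-13.5   8.8  -1.7]
[(1141.0, ((320.0, 333.0), (38.0, 32.0), 90.0))]
```

```bash
python3 - <<'E'
from h import *
set_gripper(45);env.hold(.6)
s=env.read_state();print(s['time_s'],s['force'].round(1))
env.move_l(barP(.32,back=200),rate=150)
W=campose('wrist');im=viewer.camera('wrist')
for a in(0,.32):
    u=proj(W,die(V,[42,-34+82*np.cos(a),42+82*np.sin(a)]))[0];print(a,u.round(1))
h=cv2.cvtColor(im,cv2.COLOR_BGR2HSV);m=cv2.inRange(h,(0,150,90),(6,255,255))|cv2.inRange(h,(172,150,90),(180,255,255))
print([(cv2.contourArea(c),cv2.minAreaRect(c)) for c in cv2.findContours(m,0,2)[0] if cv2.contourArea(c)>40])
S=campose('scene');sc=viewer.camera('scene')
for a in(0,.32): print(a,proj(S,die(V,[42,-34+82*np.cos(a),42+82*np.sin(a)]))[0].round(1))
o=np.zeros((600,800,3),np.uint8);o[:480,:400]=im[:,120:520]
b=sc[150:330,200:460];o[:277,400:800]=cv2.resize(b,(400,277))
cv2.imwrite('pics/f.png',o)
E
```

```text
22.95 [-0.1  0.3  0.4]
0 [320.7 221.6]
0.32 [320.8 234.2]
[(389.5, ((320.0, 221.0), (16.0, 28.0), 0.0))]
0 [242.3 197. ]
0.32 [238.2 192. ]
```

View pics/f.png

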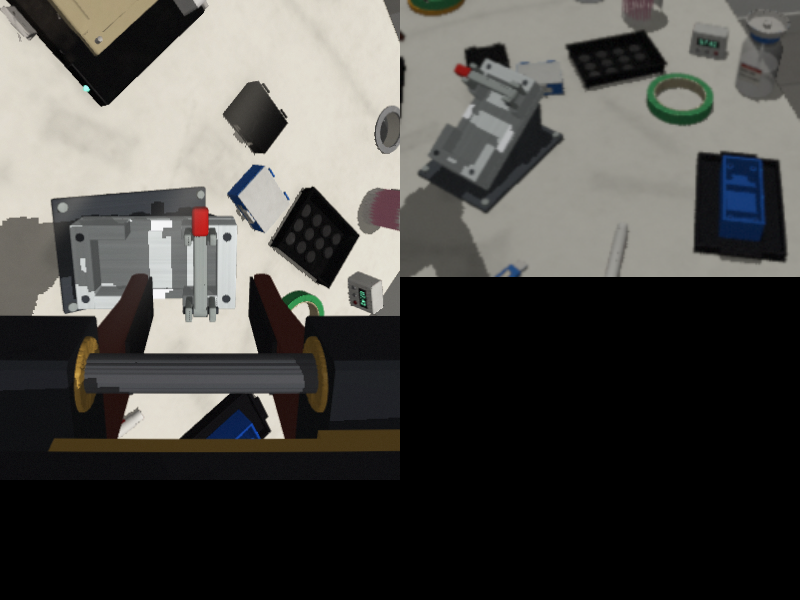

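The red grip is at wrist (320,221), and joint value 0 predicts (320.7,221.6), so the bar is down in the notch. The housing is flat in the tray, the bystanders look undisturbed and the gripper is clear.

```bash
python3 -c "
from station import workorder
print(workorder.sign_off())"
```

```text
the job is handed in; nothing more can be done
None
```

The blue housing is flat and open side up in the black tray, the bar is down in its keeper's notch, and I handed the job in at about 24 s of the 67 s allowed; sign-off gave no verdict.

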